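# Set the saw fence to the gauge pointer with its knurled wheel

## Task

Close the gap between the sliding fence and the fixed wooden stop down to the gauge mark: roll the top of the knurled steel wheel towards the fence under a fingertip, stroke by stroke, until the wooden face of the fence lines up with the brass blade of the gauge pointer beside it. Move the fence only by its wheel, pressing the wheel lightly and not gripping it; do not push the fence or the pointer, and leave the screwdriver, jar and lamp socket where they are. Finish with the hand clear of everything.

Things in the scene. Friction and masses are not known exactly. Their poses are not given: they have to be found in the camera images.
- bed: Fixed dark steel base plate of the fence fixture, 14 mm thick; place and yaw vary. Origin on the bench top straight below the wheel's centre; +y is the way the fence travels to close the gap, +z up. In this frame the plate spans x -60 to 75, y -60 to 250 mm. The fixed wooden stop (85 x 30 mm, top 64 mm above the bench) has its face at y = 200 mm.
- wheel: Knurled steel wheel, upright between grey cheeks (40 mm over both, 72 mm high). Origin at its centre, 50 mm above the bench; axle along bed x. Radius 34 mm over 24 ridges 3 mm proud; 22 mm wide. Rolling its top to bed +y moves the fence +y, 5 mm per radian; rolling back opens the gap. It takes 1.5 N at the rim and stays where left. 3 to 10 N of pressing is enough; over 45 N is too much.
- wheel_top (a point): Fixed point at the crown of the unpressed wheel over the ridges, 84 mm above the bench, straight above the bed's origin; axes as the bed's.
- fence: Sliding fence: aluminium block with a light wooden face, 85 mm along bed x, 40 mm along y, top 64 mm above the bench. Origin at the foot of the face, 14 mm above the bench; the face looks to bed +y, starts at bed y = 150 mm and travels from 10 mm back to 45 mm forward. An 8 mm square steel rack bar (top 62 mm above the bench) runs back from it past the wheel at bed x = 27 mm.
- fence_edge (a point): Top corner of the fence's wooden face, at the end of the face beside the gauge pointer, 64 mm above the bench; axes as the bed's.
- cursor: Gauge pointer: dark steel block 24 x 20 x 34 mm on the steel strip along the bed's +x side, carrying an upright brass blade 3 mm thick. It is clamped at a different place each time, 14 to 32 mm ahead of the fence's starting face. Origin 18 mm above the bench, below the blade's tip.
- mark_tip (a point): Top of the brass blade at its end nearest the fence, in the middle of its 3 mm thickness, 64 mm above the bench; axes as the bed's. The fence is set when fence_edge has the same bed y as this point; the blade end clears the fence's side by 4 mm.
- screwdriver: Loose screwdriver, 190 mm, wooden handle, lying on the bench beside the fixture, on bed +x side. Leave alone.
- jar: Loose glass jar with steel cap, radius 30 mm, 90 mm high, standing on the bench beyond the wheel's end (bed -y). Origin under its base. Leave alone.
- socket: Loose brass lamp socket, radius 19 mm, 58 mm high, standing on the bench on the bed's -x side. Origin under its base. Leave alone.

How it is judged:
On the way:
1. the fingertips, on the wheel, have rolled the fence at least 6 mm forward (contact force between the fingers and wheel above 0.2 N and distance of fence_edge from where it was at the start of the episode above 0.006 m).
At the end, for the whole second after the job is handed in: The fence's wooden face is within 2 mm of the middle of the pointer's blade along the travel and at rest; the pointer is within 2 mm, and screwdriver, jar and socket are within 20 mm, of where they began (y of fence_edge in the frame of mark_tip between -0.002 and 0.002 m and linear speed of fence below 0.001 m/s and distance of mark_tip from where it was at the start of the episode below 0.002 m and distance of each of screwdriver, jar, socket from where it was at the start of the episode below 0.02 m); the robot touches nothing.
It fails at once if the fence is pushed directly (contact force between any of the fingers, the arm and fence above 1 N).
It fails at once if the wheel is gripped or pressed with more than 45 N (contact force between the fingers and wheel above 45 N).
It fails at once if the gauge pointer is pushed 2 mm out of place (distance of mark_tip from where it was at the start of the episode above 0.002 m).
It fails at once if a bystander is lifted or shoved more than 20 mm (distance of any of screwdriver, jar, socket from where it was at the start of the episode above 0.02 m).
It also fails if it takes over 72 s, if anything falls off the work surface, if the arm or the gripper's body presses on something with over 40 N, if the wrist force passes 120 N, or if a joint passes its speed limit or range.

## Robot

A 7-joint arm with a two-finger parallel gripper is mounted at the origin on the work surface. World frame = base frame: x ahead of the robot, y to its left, z up, the work surface at z = 0. Lengths are in m, angles in rad, forces in N, time in s.
With the tool pointing down it reaches from about 0.4 to 0.85 m from the base axis. Payload 4.5 kg.
Tool frame: the origin (TCP) lies on the centre line of the jaws, within the pads' length; the fingertips stand 8 mm ahead of it and the grasp point (between the pads) lies 11 mm behind it; z points along the fingers, x is the direction in which the jaws open and shut, and the axes are right-handed (so a half turn about z gives the same grasp; the last joint's range is limited). The gripper opens to 88 mm and grips with 3 to 60 N. Pads are 18 mm wide; open, the fingers measure 123 mm over their backs; the gripper's body (75 mm by 187 mm) begins 45 mm behind the grasp point.
Start: joints at [-1.239, 0.689, -0.195, 1.565, 0.157, 0.902, -0.215], TCP at [0.183, 0.598, 0.247] pointing down, gripper open.
Joint ranges: [-3.01, 3.01], [-0.46, 2.08], [-1.47, 1.51], [0.13, 2.56], [-1, 4.14], [0.04, 2.09], [-2.66, 2.66]. Speed limits (rad/s): [2.57, 2.57, 3.14, 3.14, 3.14, 3.14, 3.14].

## Interface

Orientations are given as a unit quaternion [x, y, z, w].
In Python, from plant import get_state, snapshot, finish_job, boxes_of, pinpoint gives the robot as it stands.
- The arm moves only by the shell command python3 -m creep 'ROWS' [FORCE]. ROWS is JSON, a list of rows, each an object with "hand": the finger opening in m, from 0 to 0.0881; "slide": the shift along the tool's x, y, z in m, a list of three; "turn": the turn about the tool's z in degrees. A call has 1 to 5 rows; each row shifts and turns the commanded pose from where the row before left it, along the tool's axes as they then stand; what a row does not reach is not made up. A row lasts 1/8 s, in which the tool goes at most 62.5 mm and 10.7 degrees, less where a joint would pass 70% of its speed; a pose out of reach is approached as far as the arm can. A call is refused whole if a number of a shift passes 0.0625 or a number of a turn 10.7, either way. A call with a gripper value outside its range is refused whole. The fingers move at their own pace and stop on an object; FORCE is the grip in N (left out, the last holds). Time passes only in rows, so rows that do not move let the fingers close. It gives the time, the measured TCP pose, the force and the opening at its end, in the units of the state.
- get_state(): the state, without advancing time (a new reading comes with each control period).
- snapshot(name): name is "scene" or "top" or "wrist"; returns a dict with "frame" (384x512x3 uint8, red, green, blue), "depth" (384x512 float32, m along the optical axis (not along the pixel's ray), 0 where there is no reading), "mtx" (3x3 intrinsics, pixels), "camera_from_world" (4x4, takes a point from world to camera coordinates). Camera axes: x right, y down, z forward; pixel columns grow to the right and rows downward; lengths in m; the calibration is good to about 2 mm. A picture is of the moment at which its call begins.
- finish_job(): hands the job in, once; it reports no verdict.
Trained networks look in a picture, given as the dict that the camera call returned (one of the last four; its "shot" number tells which), for a name from the list of things; names that differ only in an ending like _2 or _b are one class to them, and where a whole thing is asked for, a point or a joint stands for the part that bears it (a point fixed in the world has none). Each returns a list of dicts, best first, with "conf" (0 to 1); they miss things now and then, are a little off and sometimes report something else, mostly with a low value. They report only what shows in the picture. A call takes as long as a camera call.
- boxes_of(target, picture): "uv" ([column, row] in pixels, amid what is visible of it).
- pinpoint(target, picture): "uv" ([column, row] in pixels: a listed point, or the origin of a listed thing).
The state is a dict: "clock": time; "q": joint angles; "qd": joint speeds; "joint_torque": joint torques, N m; "tool_pos": TCP position; "eef_rot": TCP orientation; "contact_force": force on the tool from outside, world axes, zero at the start; "moment": the same for the moment, N m; "opening": opening from 0.0 (shut) to 1.0 (fully open).
Only numpy, scipy, OpenCV 4.12 (cv2) and the standard library are available. Lean on these libraries where they do the work, as an engineer would, in place of code of your own. Each camera call takes 0.05 s, during which the arm holds its last target.

## Working session

There is one attempt and no reset: what is moved stays moved. The work goes in short steps, Python scripts to look and compute and a shell command to move; the robot and the scene stay as the last step left them, time stands still between calls to the robot, and variables do not carry over. Pictures are saved under pics/ and viewed, and the job is handed in when it is done.

```bash
mkdir -p pics; ls
cat > h.py <<'E'
import numpy as np, cv2
from plant import *
def save(s,n,pts=()):
    im=cv2.cvtColor(s['frame'],cv2.COLOR_RGB2BGR).copy()
    for p in pts: cv2.drawMarker(im,(int(round(p[0])),int(round(p[1]))),(0,0,255),cv2.MARKER_CROSS,10,1)
    cv2.imwrite('pics/'+n+'.png',im)
def at_z(s,uv,z):
    K=s['mtx'];T=s['camera_from_world'];R=T[:3,:3];t=T[:3,3]
    d=R.T@np.linalg.solve(K,[uv[0],uv[1],1]);c=-R.T@t
    return c+d*(z-c[2])/d[2]
def at_depth(s,uv):
    K=s['mtx'];T=s['camera_from_world'];u,v=int(round(uv[0])),int(round(uv[1]))
    z=np.median(s['depth'][v-1:v+2,u-1:u+2]);p=np.linalg.solve(K,[uv[0],uv[1],1])*z
    return T[:3,:3].T@(p-T[:3,3])
def proj(s,p):
    T=s['camera_from_world'];c=s['mtx']@(T[:3,:3]@np.asarray(p)+T[:3,3]);return c[:2]/c[2]
E
python3 - <<'E'
from h import *
np.set_printoptions(precision=4,suppress=True)
Z=dict(wheel_top=.084,fence_edge=.064,mark_tip=.064,wheel=.05,bed=0,jar=0,socket=0,fence=.014,cursor=.018,screwdriver=.01)
for cam in ['top','scene','wrist']:
    s=snapshot(cam);pts=[]
    for n in Z:
        r=pinpoint(n,s)
        if r:
            pts.append(r[0]['uv']);print(cam,n,np.round(r[0]['uv'],1),round(r[0]['conf'],2),at_z(s,r[0]['uv'],Z[n]),at_depth(s,r[0]['uv']))
    save(s,cam+'0',pts)
st=get_state();print({k:np.round(v,4) for k,v in st.items()})
E
```

```text
pics
top wheel_top [258.7 216.6] 0.61 [ 0.4801 -0.0993  0.084 ] [ 0.4801 -0.0993  0.0846]
top fence_edge [206.5 162.3] 0.58 [0.5895 0.004  0.064 ] [0.5994 0.009  0.0166]
top mark_tip [193.3 153.8] 0.71 [0.6066 0.0306 0.064 ] [0.6092 0.0321 0.0526]
top wheel [256.5 219.6] 0.76 [ 0.4769 -0.0955  0.05  ] [ 0.4745 -0.0951  0.0824]
top bed [256.9 220.6] 0.96 [ 0.4786 -0.097   0.    ] [ 0.4726 -0.0959  0.0822]
top jar [337.5 254.5] 0.8 [ 0.4084 -0.2649  0.    ] [ 0.4088 -0.2469  0.09  ]
top socket [149.6 220.7] 0.57 [0.478  0.1272 0.    ] [0.4738 0.1137 0.0578]
top fence [197.5 181.9] 0.85 [0.5582 0.0273 0.014 ] [0.55   0.0211 0.0638]
top cursor [199.3 161.6] 0.76 [0.6006 0.024  0.018 ] [0.6013 0.0244 0.0144]
top screwdriver [249.1 151.3] 0.88 [ 0.625  -0.0801  0.01  ] [ 0.6275 -0.0801 -0.0002]
scene wheel_top [253.  171.8] 0.58 [ 0.474  -0.0981  0.084 ] [ 0.4725 -0.0985  0.0828]
scene fence_edge [288.2 224. ] 0.75 [0.5901 0.0121 0.064 ] [0.5828 0.0111 0.0563]
scene mark_tip [299.9 234. ] 0.77 [0.6094 0.04   0.064 ] [0.5633 0.0358 0.0138]
scene wheel [252.3 185.4] 0.6 [ 0.4818 -0.0969  0.0
[... 329 characters left out ...]
548 0.036  0.0142]
scene cursor [290.8 243.4] 0.8 [0.5986 0.0233 0.018 ] [0.6229 0.0263 0.0462]
scene screwdriver [252.  181.7] 0.64 [ 0.4228 -0.1154  0.01  ] [ 0.4896 -0.0954  0.0677]
{'clock': np.float64(1.65), 'q': array([-1.2392,  0.6891, -0.1946,  1.5653,  0.1573,  0.9025, -0.2151]), 'qd': array([-0.0011,  0.0002, -0.0006, -0.0008,  0.0013,  0.0004, -0.0006]), 'joint_torque': array([ -0.0005, -52.7474,  -1.2673, -15.3745,  -0.052 ,  -0.0007,
         0.    ]), 'tool_pos': array([0.1834, 0.5975, 0.2467]), 'eef_rot': array([ 0.8042,  0.5944,  0.    , -0.    ]), 'contact_force': array([-0.272 , -1.2512,  0.1048]), 'moment': array([-0.0061, -0.0647,  0.0264]), 'opening': np.float64(1.0014)}
```

View pics.

Run:
```python
import cv2
for n,(a,b,c,d) in dict(top0=(110,290,120,380),scene0=(130,290,180,380)).items():
    im=cv2.imread(f'pics/{n}.png')[a:b,c:d]; cv2.imwrite(f'pics/{n}c.png',cv2.resize(im,None,fx=3,fy=3,interpolation=cv2.INTER_CUBIC))
```

```text
(no output)
```

View pics/top0c.png

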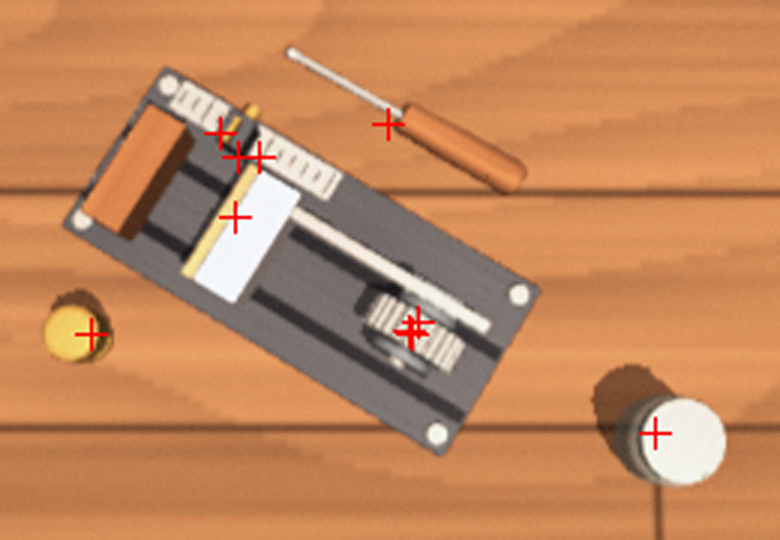

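View pics/scene0c.png

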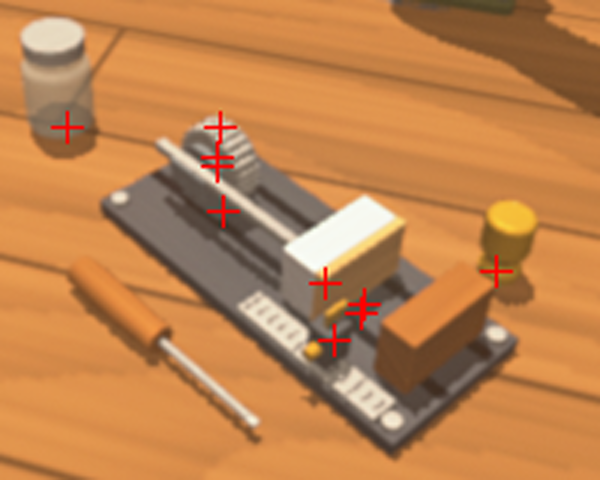

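```bash
python3 -m creep '[{"hand":0,"slide":[-0.0254,0.0357,0],"turn":0},{"hand":0,"slide":[-0.0254,0.0357,0],"turn":0},{"hand":0,"slide":[-0.0254,0.0357,0],"turn":0},{"hand":0,"slide":[-0.0254,0.0357,0],"turn":0},{"hand":0,"slide":[-0.0254,0.0357,0],"turn":0}]' 10
python3 -m creep '[{"hand":0,"slide":[-0.0254,0.0357,0],"turn":0},{"hand":0,"slide":[-0.0254,0.0357,0],"turn":0},{"hand":0,"slide":[-0.0254,0.0357,0],"turn":0},{"hand":0,"slide":[-0.0254,0.0357,0],"turn":0},{"hand":0,"slide":[-0.0254,0.0357,0],"turn":0}]'
python3 - <<'E'
from h import *
s=snapshot('wrist');save(s,'w1');s=snapshot('top');save(s,'t1')
print(get_state()['tool_pos'],get_state()['eef_rot'],get_state()['q'])
E
```

```text
clock: 2.28
tool_pos: [0.3176, 0.4227, 0.2469]
eef_rot: [0.804, 0.594, 0.0, -0.0]
contact_force: [0.3, -0.1, -0.0]
opening: 0.453
clock: 2.9
tool_pos: [0.4511, 0.2489, 0.2469]
eef_rot: [0.804, 0.594, 0.0, -0.0]
contact_force: [0.5, 0.3, -0.1]
opening: 0.004
[0.45357651 0.24451451 0.24661454] [ 8.06932014e-01  5.90641299e-01 -1.99010931e-04  1.88193386e-03] [-0.43051902  0.55092203 -0.24489859  1.89180248  0.19886573  0.72258043
  0.47329833]
```

View pics/w1.png

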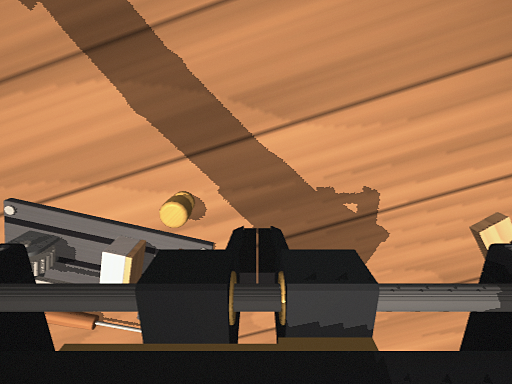

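```bash
python3 -m creep '[{"hand":0,"slide":[-0.0461,0.0182,0],"turn":0},{"hand":0,"slide":[-0.0461,0.0182,0],"turn":0},{"hand":0,"slide":[-0.0461,0.0182,0],"turn":0},{"hand":0,"slide":[-0.0461,0.0182,0],"turn":0}]'
python3 -m creep '[{"hand":0,"slide":[-0.0461,0.0182,0],"turn":0},{"hand":0,"slide":[-0.0461,0.0182,0],"turn":0},{"hand":0,"slide":[-0.0461,0.0182,0],"turn":0},{"hand":0,"slide":[0,0,0],"turn":10.2},{"hand":0,"slide":[0,0,0],"turn":10.2}]'
for i in 1 2 3; do :; done
python3 -m creep '[{"hand":0,"slide":[0,0,0],"turn":10.2},{"hand":0,"slide":[0,0,0],"turn":10.2},{"hand":0,"slide":[0,0,0],"turn":10.2},{"hand":0,"slide":[0,0,0],"turn":10.2},{"hand":0,"slide":[0,0,0],"turn":10.2}]'
python3 -m creep '[{"hand":0,"slide":[0,0,0],"turn":10.2},{"hand":0,"slide":[0,0,0],"turn":10.2},{"hand":0,"slide":[0,0,0],"turn":10.2},{"hand":0,"slide":[0,0,0],"turn":10.2},{"hand":0,"slide":[0,0,0],"turn":10.2}]'
python3 -m creep '[{"hand":0,"slide":[0,0,0],"turn":10.2},{"hand":0,"slide":[0,0,0],"turn":10.2},{"hand":0,"slide":[0,0,0],"turn":10.2},{"hand":0,"slide":[0,0,0],"turn":10.2},{"hand":0,"slide":[0,0,0],"turn":10.2}]'
python3 -m creep '[{"hand":0,"slide":[0,0,0],"turn":10.2},{"hand":0,"slide":[0,0,0],"turn":10.2},{"hand":0,"slide":[0,0,0],"turn":0}]'
python3 - <<'E'
from h import *
np.set_printoptions(precision=4,suppress=True)
Z=dict(wheel_top=.084,fence_edge=.064,mark_tip=.064,wheel=.05,bed=0,fence=.014,cursor=.018)
s=snapshot('wrist');pts=[]
for n in Z:
    r=pinpoint(n,s)
    if r:
        pts.append(r[0]['uv']);print(n,np.round(r[0]['uv'],1),round(r[0]['conf'],2),at_z(s,r[0]['uv'],Z[n]),at_depth(s,r[0]['uv']))
save(s,'w2');save(s,'w2m',pts)
st=get_state();print(st['tool_pos'],st['eef_rot'],st['q'],2*np.degrees(np.arctan2(st['eef_rot'][1],st['eef_rot'][0])))
E
```

```text
clock: 3.5
tool_pos: [0.4657, 0.0517, 0.2469]
eef_rot: [0.804, 0.595, 0.0, -0.0]
contact_force: [0.3, 0.4, 0.3]
opening: 0.006
clock: 4.12
tool_pos: [0.4774, -0.0962, 0.2468]
eef_rot: [0.898, 0.439, 0.0, -0.0]
contact_force: [-0.5, 0.8, -0.6]
opening: 0.006
clock: 4.75
tool_pos: [0.4775, -0.0949, 0.2468]
eef_rot: [1.0, 0.011, 0.0, -0.0]
contact_force: [-0.9, 0.5, 0.1]
opening: 0.005
clock: 5.38
tool_pos: [0.4775, -0.0949, 0.2468]
eef_rot: [0.907, -0.42, 0.0, -0.0]
contact_force: [-0.3, 0.3, 0.7]
opening: 0.003
clock: 6.0
tool_pos: [0.4776, -0.0948, 0.2467]
eef_rot: [-0.638, 0.77, 0.0, 0.0]
contact_force: [0.2, 0.9, 0.4]
opening: 0.005
clock: 6.38
tool_pos: [0.4774, -0.095, 0.2465]
eef_rot: [-0.495, 0.869, 0.0, -0.0]
contact_force: [0.2, 0.2, -0.1]
opening: 0.003
wheel_top [260.5 179.4] 0.84 [ 0.4737 -0.0989  0.084 ] [ 0.4735 -0.0989  0.0833]
fence_edge [133.  141.2] 0.6 [0.585  0.0082 0.064 ] [0.5913 0.0304 0.0147]
mark_tip [111.7 136.8] 0.86 [0.6016 0.0263 0.064 ] [0.6019 0.0271 0.0625]
wheel [262. 169.] 0.94 [ 0.4764 -0.1033  0.05  ] [ 0.4824 -0.1062  0.0798]
bed [262.4 162.3] 0.65 [ 0.4745 -0.1039  0.    ] [ 0.4873 -0.1098  0.0711]
fence [152.6 168.8] 0.83 [0.5473 0.0312 0.014 ] [0.5469 0.009  0.0631]
cursor [132.2 134.4] 0.87 [0.5985 0.0242 0.018 ] [0.5969 0.0195 0.0288]
[ 0.4772 -0.0959  0.2468] [-0.4937  0.8696  0.0001  0.0002] [-0.3419  0.6202  0.741   1.9994 -0.6102  0.7552 -1.3399] 239.1741674190812
```

View pics/w2m.png

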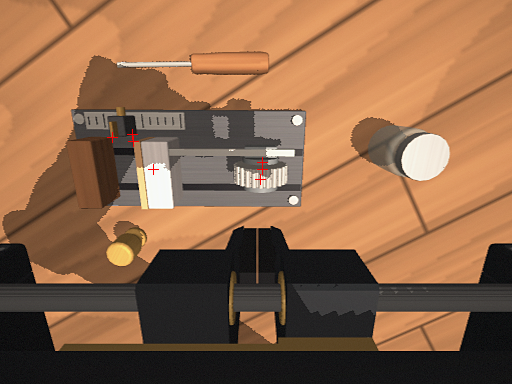

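Run:
```python
import cv2
im=cv2.imread('pics/w2.png')[95:220,60:310]; cv2.imwrite('pics/w2c.png',cv2.resize(im,None,fx=3.2,fy=3.2,interpolation=cv2.INTER_CUBIC))
im=cv2.imread('pics/w2.png')[100:160,70:190]; cv2.imwrite('pics/w2d.png',cv2.resize(im,None,fx=6,fy=6,interpolation=cv2.INTER_CUBIC))
```

```text
(no output)
```

View pics/w2c.png

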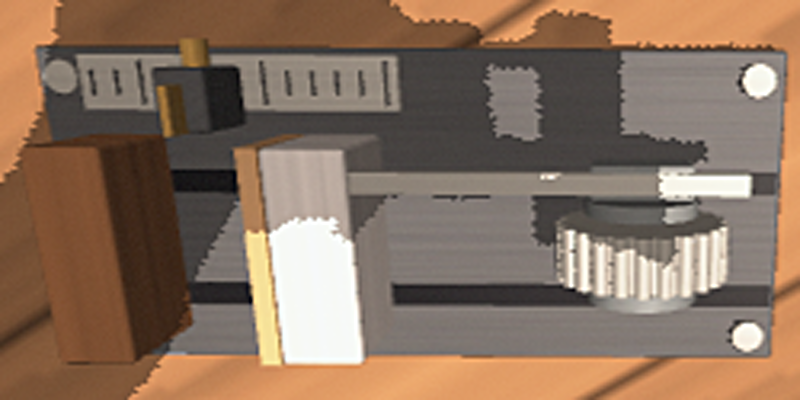

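View pics/w2d.png

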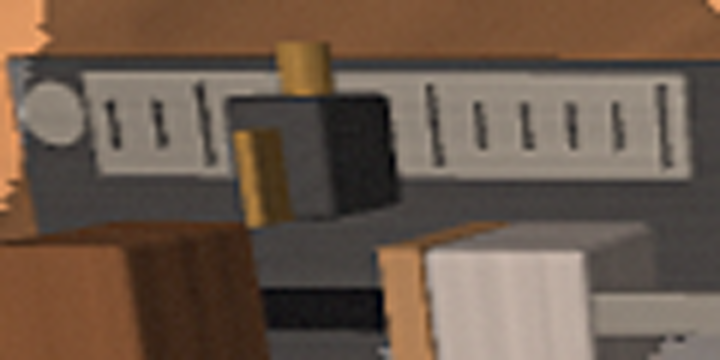

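```bash
cat >> h.py <<'E'
def bedT(o,yaw):
    c,s_=np.cos(yaw),np.sin(yaw)
    return lambda p: np.array([o[0]+c*p[0]-s_*p[1], o[1]+s_*p[0]+c*p[1], p[2]])
def boxpts(x0,x1,y0,y1,z0,z1):
    P=[(x,y,z) for x in(x0,x1) for y in(y0,y1) for z in(z0,z1)]
    E=[(i,j) for i in range(8) for j in range(i+1,8) if bin(i^j).count('1')==1]
    return P,E
def overlay(s,o,yaw,f,m,name,crop,k):
    im=cv2.cvtColor(s['frame'],cv2.COLOR_RGB2BGR)
    a,b,c,d=crop; im=cv2.resize(im[a:b,c:d],None,fx=k,fy=k,interpolation=cv2.INTER_CUBIC)
    B=bedT(o,yaw)
    def line(p,q,col):
        u=(proj(s,B(p))-[c,a]+.5)*k;v=(proj(s,B(q))-[c,a]+.5)*k
        cv2.line(im,tuple(int(t) for t in np.round(u)),tuple(int(t) for t in np.round(v)),col,1,cv2.LINE_AA)
    for bx,col in [((-.060,.075,-.060,.250,0,.014),(0,255,0)),((-.0425,.0425,f-.04,f,.014,.064),(255,0,0)),((-.0425,.0425,.2,.23,.014,.064),(255,255,0)),((.0465,.060,m-.0015,m+.0015,.04,.064),(0,0,255))]:
        P,E=boxpts(*bx)
        for i,j in E: line(P[i],P[j],col)
    cv2.imwrite('pics/'+name+'.png',im)
E
python3 - <<'E'
from h import *
import pickle
np.set_printoptions(precision=4,suppress=True)
s=snapshot('wrist');pickle.dump({k:s[k] for k in s},open('w2.pkl','wb'))
T=s['camera_from_world'];print('cam',-T[:3,:3].T@T[:3,3],'axis',T[2,:3],s['mtx'])
# corners
C=[(72,109.5),(305.5,110.5),(301,206)]
for c in C: print(at_z(s,c,.014))
a,b,c=[at_z(s,c,.014) for c in C]
print(np.degrees(np.arctan2(*(-(a-b)[[0,1]]*[1,-1]))), np.linalg.norm(a-b),np.linalg.norm(b-c))
overlay(s,(.476,-.098),np.radians(-31),.150,.175,'o1',(95,220,60,310),3.2)
E
```

```text
cam [ 0.5434 -0.1369  0.3839] axis [-0.2552  0.1531 -0.9547] [[270.614    0.     256.8102]
 [  0.     270.614  191.4131]
 [  0.       0.       1.    ]]
[0.6651 0.0723 0.014 ]
[ 0.5071 -0.1893  0.014 ]
[ 0.3924 -0.1214  0.014 ]
-31.134871209939828 0.30557845842077397 0.13323147920125764
```

View pics/o1.png

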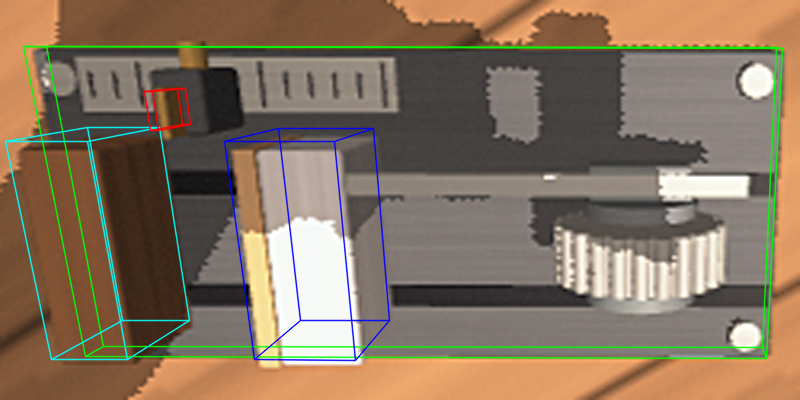

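Run:
```python
from h import *
import pickle
np.set_printoptions(precision=3,suppress=True,linewidth=150)
s=pickle.load(open('w2.pkl','rb'))
K=s['mtx'];T=s['camera_from_world'];R=T[:3,:3];t=T[:3,3]
tcp=np.array([.4774,-.095,.2465]);a=np.radians(239.2)
tx=np.array([np.cos(a),np.sin(a),0]);ty=np.array([np.sin(a),-np.cos(a),0])
for v in (226,228,230,232,236,240,246,252,260,270,300):
    row=[]
    for u in range(130,385,4):
        z=s['depth'][v,u]
        if z<=0: continue
        w=R.T@(np.linalg.solve(K,[u,v,1])*z-t)-tcp
        if w[2]>-.03: row.append((tx@w,ty@w,w[2]))
    row=np.array(row)
    if len(row): print(v,len(row),'x',row[:,0].min(),row[:,0].max(),'y',row[:,1].min(),row[:,1].max(),'z',row[:,2].min(),row[:,2].max())
```

```text
226 2 x -0.006656875837615496 0.009744119212055584 y -0.011857368240589437 -0.011442692244721055 z -0.008395726222316963 -0.007546966633968838
228 10 x -0.008896691916388175 0.011864871050678832 y -0.011872616489316607 -0.009658841202303849 z -0.009512814614381915 -0.004713036041626623
230 12 x -0.010954853473503608 0.014093292608166165 y -0.011727294732112625 -0.00977601404827922 z -0.0065059352254212555 -0.0024399381115206564
232 12 x -0.010782522960430575 0.013824967727392069 y -0.011661191594227294 -0.008408973269175257 z -0.006661138575174086 8.610556510579848e-07
236 14 x -0.012514160397824235 0.015556064873163716 y -0.011922300168532815 -0.009651495627601772 z 0.0009463307138305455 0.0054800128046410546
240 14 x -0.01217431443595287 0.015195968707343414 y -0.0116700280818606 -0.009562167061432203 z 0.005508037696466295 0.00959622320709319
246 16 x -0.013461928119010516 0.016599366431220564 y -0.012057488095450443 -0.009822733928043845 z 0.012600724016296694 0.016713369483126572
252 50 x -0.028875208268857835 0.032352835210199625 y -0.035661710031797356 -0.006030430286440623 z 0.012061263362433072 0.06343958098030356
260 52 x -0.028647821034741585 0.03222324957070393 y -0.03573766529329399 -0.0021518860213710746 z 0.013471394887689503 0.06814885338793425
270 56 x -0.028979369227689324 0.032223321433252274 y -0.0357749813956695 -0.009930513406368 z 0.03427309713868787 0.07325844173214918
300 63 x -0.03386474425625905 0.03787084626249235 y -0.03176598698811101 -0.025166702967132755 z 0.0723185436577497 0.08038939277622015
```

```bash
python3 -m creep '[{"hand":0,"slide":[0.017,0,0.05],"turn":0},{"hand":0,"slide":[0,0,0.05],"turn":0},{"hand":0,"slide":[0,0,0.043],"turn":0},{"hand":0,"slide":[0,0,0.005],"turn":0},{"hand":0,"slide":[0,0,0],"turn":0}]' 30
python3 -m creep '[{"hand":0,"slide":[0,0,0.003],"turn":0},{"hand":0,"slide":[0,0,0.002],"turn":0},{"hand":0,"slide":[0,0,0],"turn":0}]'
python3 - <<'E'
from h import *
s=snapshot('wrist');save(s,'w3');st=get_state();print(st['tool_pos'],st['contact_force'])
E
```

```text
clock: 7.45
tool_pos: [0.4689, -0.111, 0.0994]
eef_rot: [-0.493, 0.87, -0.0, 0.0]
contact_force: [0.2, -0.9, -0.5]
opening: 0.003
clock: 7.82
tool_pos: [0.4688, -0.1104, 0.0941]
eef_rot: [-0.494, 0.87, -0.0, 0.0]
contact_force: [-0.3, 0.3, 0.6]
opening: -0.0
[ 0.46876515 -0.11045521  0.09406713] [ 0.74247836 -0.3573208  -0.89472756]
```

View pics/w3.png

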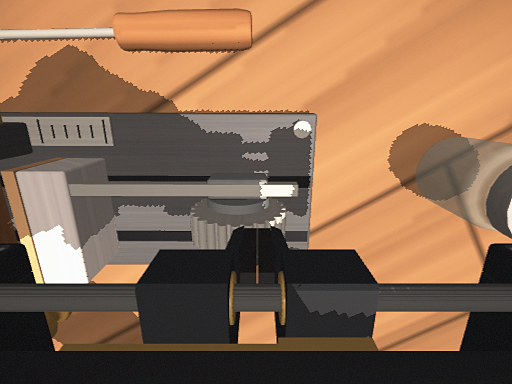

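```bash
python3 -m creep '[{"hand":0,"slide":[0,0,0.001],"turn":0},{"hand":0,"slide":[0,0,0],"turn":0}]'
python3 -m creep '[{"hand":0,"slide":[0,0,0.001],"turn":0},{"hand":0,"slide":[0,0,0],"turn":0}]'
python3 -m creep '[{"hand":0,"slide":[0,0,0.001],"turn":0},{"hand":0,"slide":[0,0,0],"turn":0}]'
python3 -c "
from plant import *
s=get_state();print(s['tool_pos'],s['contact_force'])"
```

```text
clock: 8.12
tool_pos: [0.4685, -0.1105, 0.0927]
eef_rot: [-0.493, 0.87, 0.0, 0.0]
contact_force: [-0.1, -0.0, 0.9]
opening: 0.005
clock: 8.38
tool_pos: [0.4685, -0.1105, 0.0916]
eef_rot: [-0.493, 0.87, 0.0, -0.0]
contact_force: [0.3, 0.5, 0.3]
opening: 0.006
clock: 8.62
tool_pos: [0.4684, -0.1108, 0.0911]
eef_rot: [-0.493, 0.87, -0.0, 0.0]
contact_force: [-1.8, 0.7, 5.8]
opening: 0.005
[ 0.46840079 -0.11076518  0.09111525] [-1.83942963  0.73689145  5.75619362]
```

```bash
python3 -m creep '[{"hand":0,"slide":[-0.004,0,0],"turn":0},{"hand":0,"slide":[-0.004,0,0],"turn":0},{"hand":0,"slide":[-0.004,0,0],"turn":0}]'
python3 -m creep '[{"hand":0,"slide":[-0.005,0,0],"turn":0},{"hand":0,"slide":[-0.005,0,0],"turn":0}]'
python3 -m creep '[{"hand":0,"slide":[-0.005,0,0],"turn":0},{"hand":0,"slide":[0,0,0],"turn":0}]'
python3 - <<'E'
from h import *
s=snapshot('wrist');save(s,'w4');st=get_state();print(st['tool_pos'],st['contact_force'])
E
```

```text
clock: 9.0
tool_pos: [0.4741, -0.1013, 0.092]
eef_rot: [-0.493, 0.87, -0.001, 0.0]
contact_force: [-2.3, -1.8, 13.6]
opening: 0.005
clock: 9.25
tool_pos: [0.4795, -0.0924, 0.0919]
eef_rot: [-0.493, 0.87, -0.0, 0.0]
contact_force: [-1.8, 0.4, 12.6]
opening: 0.009
clock: 9.5
tool_pos: [0.4828, -0.087, 0.091]
eef_rot: [-0.494, 0.87, -0.0, 0.0]
contact_force: [-0.6, 0.7, 6.6]
opening: 0.007
[ 0.48282235 -0.0869798   0.09103641] [0.31508054 0.91841455 6.76388907]
```

View pics/w4.png

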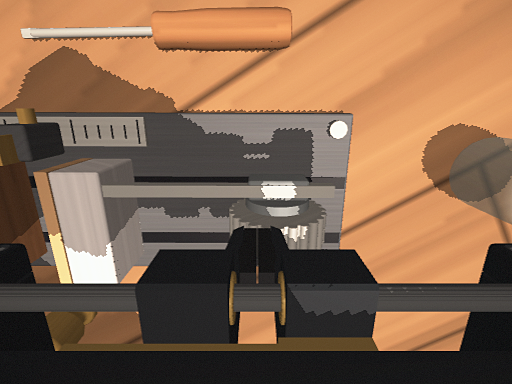

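```bash
python3 -m creep '[{"hand":0,"slide":[0,0,-0.006],"turn":0},{"hand":0,"slide":[0.015,0,0],"turn":0},{"hand":0,"slide":[0.015,0,0],"turn":0},{"hand":0,"slide":[0,0,0.006],"turn":0},{"hand":0,"slide":[0,0,0],"turn":0}]'
python3 -m creep '[{"hand":0,"slide":[-0.006,0,0],"turn":0},{"hand":0,"slide":[-0.006,0,0],"turn":0},{"hand":0,"slide":[-0.006,0,0],"turn":0},{"hand":0,"slide":[-0.006,0,0],"turn":0},{"hand":0,"slide":[-0.006,0,0],"turn":0}]'
```

```text
clock: 10.18
tool_pos: [0.4664, -0.1145, 0.0905]
eef_rot: [-0.492, 0.87, -0.0, -0.0]
contact_force: [-1.7, -2.0, 3.9]
opening: 0.005
clock: 10.8
tool_pos: [0.483, -0.0871, 0.0916]
eef_rot: [-0.493, 0.87, -0.0, 0.001]
contact_force: [-0.7, -0.9, 6.6]
opening: 0.009
```

```bash
python3 -m creep '[{"hand":0,"slide":[0,0,-0.006],"turn":0},{"hand":0,"slide":[0.015,0,0],"turn":0},{"hand":0,"slide":[0.015,0,0],"turn":0},{"hand":0,"slide":[0,0,0.006],"turn":0},{"hand":0,"slide":[0,0,0],"turn":0}]'
python3 -m creep '[{"hand":0,"slide":[-0.006,0,0],"turn":0},{"hand":0,"slide":[-0.006,0,0],"turn":0},{"hand":0,"slide":[-0.006,0,0],"turn":0},{"hand":0,"slide":[-0.006,0,0],"turn":0},{"hand":0,"slide":[-0.006,0,0],"turn":0}]'
python3 -m creep '[{"hand":0,"slide":[0,0,-0.03],"turn":0},{"hand":0,"slide":[0.015,0,-0.055],"turn":0},{"hand":0,"slide":[0.015,0,-0.055],"turn":0},{"hand":0,"slide":[0,0,0],"turn":0}]'
python3 - <<'E'
from h import *
import pickle
np.set_printoptions(precision=4,suppress=True)
s=snapshot('wrist');pickle.dump(s,open('w5.pkl','wb'))
Z=dict(wheel_top=.084,fence_edge=.064,mark_tip=.064,fence=.014,cursor=.018)
for n in Z:
    r=pinpoint(n,s)
    if r: print(n,np.round(r[0]['uv'],1),round(r[0]['conf'],2),at_z(s,r[0]['uv'],Z[n]))
save(s,'w5')
overlay(s,(.4745,-.0985),np.radians(-31.1),.163,.175,'o5',(95,220,60,310),3.2)
st=get_state();print(st['tool_pos'],st['contact_force'],st['clock'])
E
```

```text
clock: 11.42
tool_pos: [0.4662, -0.1148, 0.0906]
eef_rot: [-0.492, 0.87, -0.0, -0.001]
contact_force: [-1.9, -3.1, 5.3]
opening: 0.006
clock: 12.05
tool_pos: [0.4825, -0.088, 0.0918]
eef_rot: [-0.493, 0.87, -0.0, 0.001]
contact_force: [-1.5, 0.1, 11.6]
opening: 0.001
clock: 12.55
tool_pos: [0.4684, -0.1149, 0.2336]
eef_rot: [-0.493, 0.87, -0.002, 0.002]
contact_force: [-0.3, 0.8, -0.3]
opening: 0.004
wheel_top [242.4 182.2] 0.95 [ 0.4761 -0.102   0.084 ]
fence_edge [ 95.2 147.7] 0.67 [0.5923 0.0232 0.064 ]
mark_tip [ 88.7 140.9] 0.9 [0.6019 0.0244 0.064 ]
fence [123.2 171.8] 0.83 [0.5574 0.0414 0.014 ]
cursor [112.4 139.1] 0.69 [0.5981 0.0236 0.018 ]
[ 0.4664 -0.1123  0.2293] [-0.4314 -1.033  -0.0139] 12.85
```

View pics/o5.png

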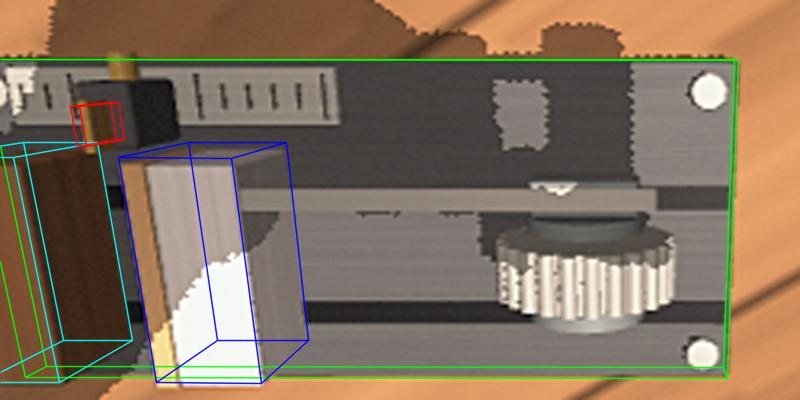

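```bash
python3 -m creep '[{"hand":0,"slide":[-0.0435,0.008,0],"turn":0},{"hand":0,"slide":[-0.0435,0.008,0],"turn":0},{"hand":0,"slide":[-0.0435,0.008,0],"turn":0},{"hand":0,"slide":[-0.0435,0.008,0],"turn":0},{"hand":0,"slide":[0,0,0],"turn":0}]'
python3 - <<'E'
from h import *
import pickle
np.set_printoptions(precision=4,suppress=True)
s=snapshot('wrist');pickle.dump(s,open('w6.pkl','wb'))
Z=dict(fence_edge=.064,mark_tip=.064,fence=.014,cursor=.018);P={};U=[]
for n in Z:
    r=pinpoint(n,s)
    if r: P[n]=at_z(s,r[0]['uv'],Z[n]);U.append(r[0]['uv']);print(n,np.round(r[0]['uv'],1),round(r[0]['conf'],2),P[n])
by=np.array([.5165,.8563,0]);print('gap',(P['mark_tip']-P['fence_edge'])@by)
save(s,'w6');save(s,'w6m',U)
im=cv2.imread('pics/w6.png')[50:200,150:350];cv2.imwrite('pics/w6c.png',cv2.resize(im,None,fx=4,fy=4,interpolation=cv2.INTER_CUBIC))
st=get_state();print(st['tool_pos'],st['contact_force'],st['clock'])
E
```

```text
clock: 13.48
tool_pos: [0.5292, 0.0572, 0.2288]
eef_rot: [-0.497, 0.868, 0.001, -0.001]
contact_force: [-0.0, 0.1, -0.6]
opening: 0.005
fence_edge [256.2 112.1] 0.58 [0.5912 0.0202 0.064 ]
mark_tip [244.6 107. ] 0.71 [0.6019 0.0282 0.064 ]
fence [253.9 144. ] 0.9 [0.5578 0.0435 0.014 ]
cursor [249.4 106.3] 0.83 [0.6006 0.0245 0.018 ]
gap 0.012399528827825737
[0.5282 0.0511 0.2306] [ 0.1779  1.224  -0.2385] 13.725
```

View pics/w6m.png

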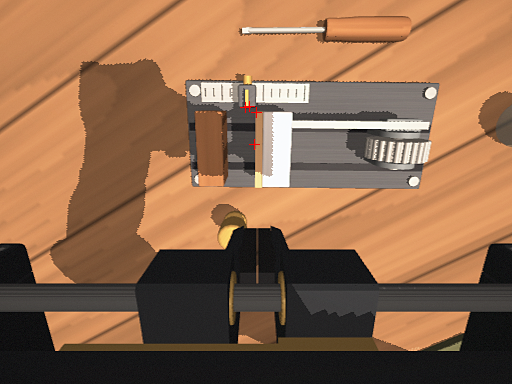

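View pics/w6c.png

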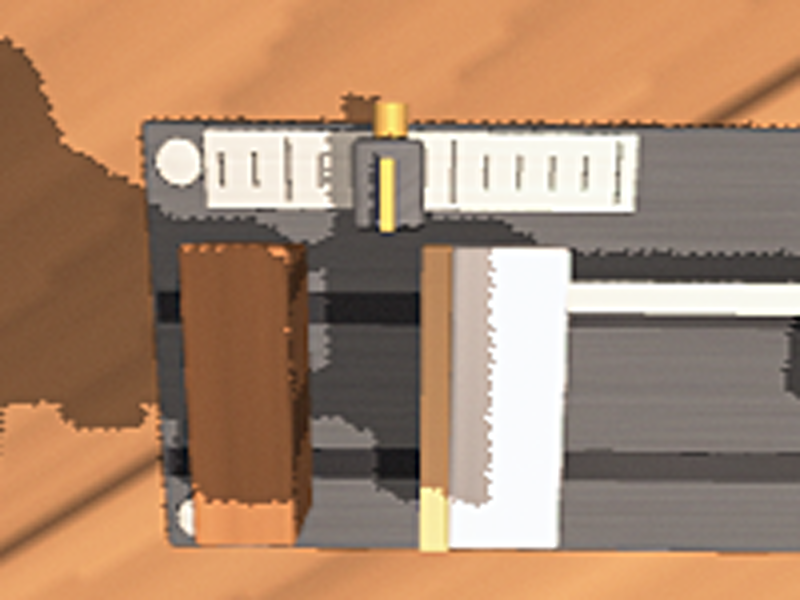

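```bash
python3 - <<'E'
from h import *
import pickle
s=pickle.load(open('w6.pkl','rb'))
g=s['frame'].astype(int)
# brass mask rows 90..107, wood face edge rows 115..185
for v in range(88,109,2): print(v,[tuple(g[v,u]) for u in range(243,252)])
E
python3 -m creep '[{"hand":0,"slide":[0.0435,-0.008,0],"turn":0},{"hand":0,"slide":[0.0435,-0.008,0],"turn":0},{"hand":0,"slide":[0.0435,-0.008,0],"turn":0},{"hand":0,"slide":[0.0435,-0.008,0],"turn":0},{"hand":0,"slide":[0,0,0],"turn":0}]'
python3 -m creep '[{"hand":0,"slide":[0,0,0.05],"turn":0},{"hand":0,"slide":[0,0,0.05],"turn":0},{"hand":0,"slide":[0,0,0.034],"turn":0},{"hand":0,"slide":[0,0,0],"turn":0},{"hand":0,"slide":[0,0,0],"turn":0}]'
```

```text
88 [(np.int64(93), np.int64(87), np.int64(85)), (np.int64(117), np.int64(110), np.int64(109)), (np.int64(143), np.int64(134), np.int64(132)), (np.int64(138), np.int64(130), np.int64(130)), (np.int64(135), np.int64(128), np.int64(128)), (np.int64(137), np.int64(130), np.int64(129)), (np.int64(142), np.int64(135), np.int64(131)), (np.int64(144), np.int64(137), np.int64(131)), (np.int64(144), np.int64(136), np.int64(130))]
90 [(np.int64(99), np.int64(96), np.int64(92)), (np.int64(52), np.int64(53), np.int64(65)), (np.int64(255), np.int64(229), np.int64(110)), (np.int64(255), np.int64(251), np.int64(123)), (np.int64(255), np.int64(253), np.int64(121)), (np.int64(195), np.int64(165), np.int64(101)), (np.int64(124), np.int64(117), np.int64(119)), (np.int64(138), np.int64(131), np.int64(128)), (np.int64(142), np.int64(133), np.int64(129))]
92 [(np.int64(99), np.int64(94), np.int64(96)), (np.int64(53), np.int64(51), np.int64(66)), (np.int64(255), np.int64(222), np.int64(113)), (np.int64(255), np.int64(241), np.int64(124)), (np.int64(255), np.int64(244), np.int64(123)), (np.int64(189), np.int
[... 3074 characters left out ...]
4(49), np.int64(46), np.int64(46))]
108 [(np.int64(76), np.int64(72), np.int64(70)), (np.int64(69), np.int64(66), np.int64(68)), (np.int64(60), np.int64(58), np.int64(64)), (np.int64(53), np.int64(51), np.int64(63)), (np.int64(53), np.int64(55), np.int64(66)), (np.int64(62), np.int64(61), np.int64(65)), (np.int64(72), np.int64(70), np.int64(72)), (np.int64(76), np.int64(73), np.int64(70)), (np.int64(79), np.int64(75), np.int64(73))]
clock: 14.35
tool_pos: [0.4649, -0.1178, 0.2315]
eef_rot: [-0.489, 0.872, -0.001, -0.0]
contact_force: [0.1, 0.4, 0.5]
opening: 0.001
clock: 14.98
tool_pos: [0.4675, -0.1134, 0.0976]
eef_rot: [-0.493, 0.87, -0.0, 0.0]
contact_force: [0.7, 0.4, 0.9]
opening: 0.003
```

```bash
python3 -m creep '[{"hand":0,"slide":[0,0,0.0045],"turn":0},{"hand":0,"slide":[0,0,0.002],"turn":0},{"hand":0,"slide":[0,0,0],"turn":0}]'
python3 -m creep '[{"hand":0,"slide":[-0.006,0,0],"turn":0},{"hand":0,"slide":[-0.006,0,0],"turn":0},{"hand":0,"slide":[-0.006,0,0],"turn":0},{"hand":0,"slide":[-0.006,0,0],"turn":0},{"hand":0,"slide":[-0.004,0,0],"turn":0}]'
python3 -m creep '[{"hand":0,"slide":[0,0,-0.006],"turn":0},{"hand":0,"slide":[0.014,0,0],"turn":0},{"hand":0,"slide":[0.014,0,0],"turn":0},{"hand":0,"slide":[0,0,0.006],"turn":0},{"hand":0,"slide":[0,0,0],"turn":0}]'
python3 -m creep '[{"hand":0,"slide":[-0.006,0,0],"turn":0},{"hand":0,"slide":[-0.006,0,0],"turn":0},{"hand":0,"slide":[-0.006,0,0],"turn":0},{"hand":0,"slide":[-0.006,0,0],"turn":0},{"hand":0,"slide":[-0.004,0,0],"turn":0}]'
```

```text
clock: 15.35
tool_pos: [0.4672, -0.113, 0.0905]
eef_rot: [-0.494, 0.87, -0.0, 0.0]
contact_force: [-0.7, -0.5, 0.2]
opening: 0.003
clock: 15.98
tool_pos: [0.4818, -0.089, 0.0917]
eef_rot: [-0.493, 0.87, -0.0, 0.001]
contact_force: [-1.3, -0.2, 10.7]
opening: 0.006
clock: 16.6
tool_pos: [0.466, -0.1153, 0.0904]
eef_rot: [-0.492, 0.871, -0.001, -0.001]
contact_force: [-3.4, -3.1, 8.4]
opening: 0.005
clock: 17.23
tool_pos: [0.4816, -0.0898, 0.0914]
eef_rot: [-0.493, 0.87, -0.001, 0.001]
contact_force: [-2.7, -0.2, 17.7]
opening: 0.005
```

```bash
python3 -m creep '[{"hand":0,"slide":[0,0,-0.04],"turn":0},{"hand":0,"slide":[0,0,-0.055],"turn":0},{"hand":0,"slide":[-0.0365,0.008,-0.045],"turn":0},{"hand":0,"slide":[-0.0365,0.008,0],"turn":0},{"hand":0,"slide":[-0.0365,0.008,0],"turn":0}]'
python3 -m creep '[{"hand":0,"slide":[-0.0365,0.008,0],"turn":0},{"hand":0,"slide":[0,0,0],"turn":0},{"hand":0,"slide":[0,0,0],"turn":0}]'
cat > look.py <<'E'
from h import *
import pickle,sys
np.set_printoptions(precision=4,suppress=True)
n=sys.argv[1]
s=snapshot('wrist');pickle.dump(s,open(n+'.pkl','wb'))
P={}
for k in ('fence_edge','mark_tip'):
    r=pinpoint(k,s)
    if r: P[k]=at_z(s,r[0]['uv'],.064);print(k,np.round(r[0]['uv'],1),round(r[0]['conf'],2),P[k])
by=np.array([.5165,.8563,0]);
if len(P)==2: print('gap net',(P['mark_tip']-P['fence_edge'])@by)
save(s,n)
im=cv2.imread('pics/'+n+'.png')[70:190,170:330];cv2.imwrite('pics/'+n+'c.png',cv2.resize(im,None,fx=5,fy=5,interpolation=cv2.INTER_CUBIC))
st=get_state();print(st['tool_pos'],st['contact_force'],st['clock'])
E
python3 look.py w7
```

```text
clock: 17.85
tool_pos: [0.5174, 0.0187, 0.2302]
eef_rot: [-0.494, 0.87, 0.0, 0.0]
contact_force: [0.4, -0.1, -0.7]
opening: 0.009
clock: 18.23
tool_pos: [0.5283, 0.0519, 0.2298]
eef_rot: [-0.493, 0.87, -0.0, -0.001]
contact_force: [-0.6, -1.2, -0.2]
opening: 0.002
fence_edge [243.1 114.2] 0.92 [0.5956 0.0272 0.064 ]
mark_tip [242.3 108.8] 0.9 [0.6007 0.025  0.064 ]
gap net 0.000783826956449781
[0.5284 0.0512 0.2302] [-0.3058 -0.0548 -0.1842] 18.375
```

View pics/w7c.png

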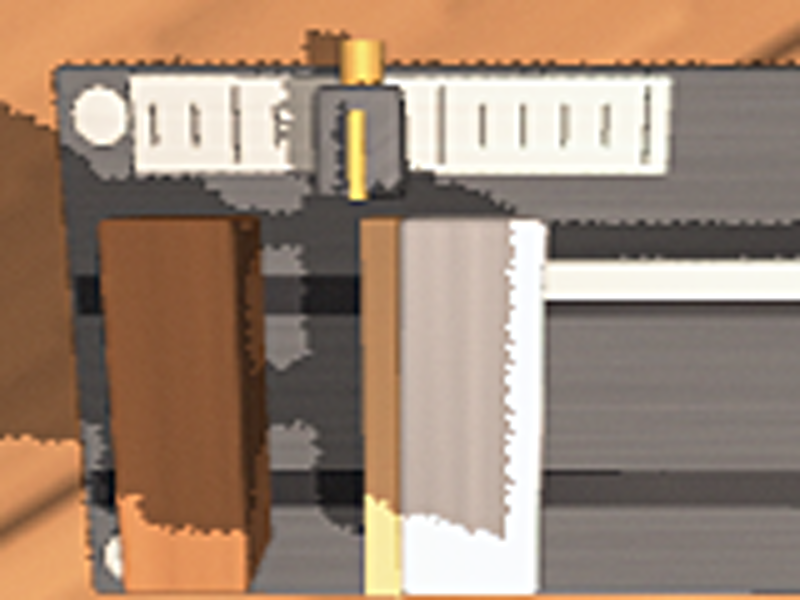

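```bash
cat > prof.py <<'E'
from h import *
import pickle,sys
s=pickle.load(open(sys.argv[1]+'.pkl','rb'));g=s['frame'].astype(int)
c0,c1=int(sys.argv[2]),int(sys.argv[3])
print('cols',list(range(c0,c1)))
for v in [96,98,100,102,104,106,108,110,112,113,114,115,116,118,120,124,130,140,150]: print(v,' '.join('%3d/%3d'%(g[v,u,0],g[v,u,2]) for u in range(c0,c1)))
E
python3 prof.py w7 236 254
```

```text
cols [236, 237, 238, 239, 240, 241, 242, 243, 244, 245, 246, 247, 248, 249, 250, 251, 252, 253]
96  97/ 90  68/ 66  59/ 67 155/ 86 255/118 255/126 211/ 87 135/116 138/129 144/131 146/133 147/132 150/135 131/117  54/ 50 194/162 255/234 252/235
98 143/129 100/ 93  59/ 67 150/ 83 255/117 255/125 205/ 72 134/114 141/133 142/129 138/126 142/127 153/140 136/125  54/ 52 195/168 255/236 252/237
100 141/127  91/ 84  54/ 61 153/ 86 255/118 255/125 207/ 76 131/108 132/126 144/130 147/134 146/134 153/138 135/123  58/ 54 193/163 255/236 252/236
102 140/127  98/ 90  59/ 65 154/ 85 255/116 255/123 230/ 85 155/120 140/134 144/131 145/130 146/131 147/133 132/117  65/ 60  91/ 76 255/231 255/244
104 141/128  90/ 83  50/ 55 153/ 82 255/116 255/125 231/ 86 155/120 137/132 140/128 140/126 140/127 148/135 141/128  71/ 66  61/ 53 104/ 88 108/ 90
106 138/124 144/132  91/ 91  94/ 72 252/111 255/126 222/ 83 144/115 138/133  88/ 82 128/116 157/143 160/144 100/ 90  55/ 51  59/ 53  72/ 65  74/ 69
108 128/116  85/ 79 107/103 150/118 255/126 255/128 242/ 94 120/ 64  54/ 60  65/ 60  65/ 59  66/ 59  65/ 61  61/ 57  3
[... 1105 characters left out ...]
/ 67  61/ 65 170/ 87 190/ 92 185/ 93 182/ 90 182/ 91 185/ 92 186/ 89 144/ 75 163/140 202/177 208/179 207/177
124  79/ 71  78/ 71  77/ 72  78/ 72  75/ 71  65/ 69 143/ 81 184/ 91 186/ 91 183/ 90 184/ 91 185/ 91 190/ 90 145/ 76 160/137 200/174 208/179 207/177
130  34/ 33  34/ 32  35/ 31  33/ 33  32/ 33  17/ 28 134/ 71 183/ 91 188/ 94 184/ 92 185/ 92 186/ 94 189/ 91 141/ 73 159/136 197/171 204/176 206/177
140  74/ 68  73/ 67  71/ 65  74/ 66  71/ 66  61/ 62 113/ 75 180/ 90 189/ 92 185/ 92 186/ 93 187/ 94 191/ 93 140/ 65 166/141 199/173 203/174 203/174
150  75/ 69  75/ 68  74/ 68  74/ 69  73/ 67  66/ 67 113/ 75 180/ 90 191/ 94 188/ 93 185/ 91 188/ 94 189/ 92 161/ 75 171/140 194/170 200/172 200/171
```

```bash
python3 -m creep '[{"hand":0,"slide":[0.04,-0.0077,0],"turn":0},{"hand":0,"slide":[0.04,-0.0077,0],"turn":0},{"hand":0,"slide":[0.04,-0.0077,0],"turn":0},{"hand":0,"slide":[0.04,-0.0077,0],"turn":0},{"hand":0,"slide":[0,0,0],"turn":0}]'
python3 -m creep '[{"hand":0,"slide":[0,0,0.05],"turn":0},{"hand":0,"slide":[0,0,0.05],"turn":0},{"hand":0,"slide":[0,0,0.032],"turn":0},{"hand":0,"slide":[0,0,0],"turn":0},{"hand":0,"slide":[0,0,0],"turn":0}]'
```

```text
clock: 19.0
tool_pos: [0.4715, -0.1046, 0.2309]
eef_rot: [-0.49, 0.872, -0.001, -0.0]
contact_force: [0.7, 0.5, -0.9]
opening: 0.003
clock: 19.62
tool_pos: [0.4738, -0.1006, 0.0991]
eef_rot: [-0.493, 0.87, -0.0, 0.001]
contact_force: [0.5, 0.3, 0.3]
opening: 0.007
```

```bash
python3 -m creep '[{"hand":0,"slide":[0,0,0.005],"turn":0},{"hand":0,"slide":[0,0,0.002],"turn":0},{"hand":0,"slide":[0,0,0],"turn":0}]'
python3 -c "
from plant import *
s=get_state();print(s['tool_pos'],s['contact_force'])"
```

```text
clock: 20.0
tool_pos: [0.4738, -0.1004, 0.0922]
eef_rot: [-0.493, 0.87, -0.0, 0.001]
contact_force: [-0.6, 0.3, 6.5]
opening: 0.004
[ 0.47380567 -0.10040669  0.09221133] [-0.57136616  0.26708974  6.53530387]
```

```bash
python3 -m creep '[{"hand":0,"slide":[-0.0035,0,0],"turn":0},{"hand":0,"slide":[-0.0035,0,0],"turn":0},{"hand":0,"slide":[0,0,0],"turn":0}]'
python3 -m creep '[{"hand":0,"slide":[0,0,-0.04],"turn":0},{"hand":0,"slide":[0,0,-0.055],"turn":0},{"hand":0,"slide":[-0.038,0.0077,-0.044],"turn":0},{"hand":0,"slide":[-0.038,0.0077,0],"turn":0},{"hand":0,"slide":[-0.038,0.0077,0],"turn":0}]'
python3 -m creep '[{"hand":0,"slide":[-0.038,0.0077,0],"turn":0},{"hand":0,"slide":[0,0,0],"turn":0},{"hand":0,"slide":[0,0,0],"turn":0}]'
python3 look.py w8; python3 prof.py w8 236 254
```

```text
clock: 20.38
tool_pos: [0.4772, -0.0948, 0.0922]
eef_rot: [-0.493, 0.87, -0.001, 0.001]
contact_force: [-1.2, -0.1, 9.3]
opening: 0.007
clock: 21.0
tool_pos: [0.516, 0.017, 0.2311]
eef_rot: [-0.494, 0.87, -0.0, 0.001]
contact_force: [0.4, -0.2, 0.0]
opening: 0.004
clock: 21.38
tool_pos: [0.5278, 0.0512, 0.2303]
eef_rot: [-0.493, 0.87, -0.0, -0.0]
contact_force: [0.2, -0.6, 0.2]
opening: 0.007
fence_edge [239.9 111.7] 0.78 [0.5992 0.0281 0.064 ]
mark_tip [238.7 107. ] 0.72 [0.604  0.0267 0.064 ]
gap net 0.0012058731794753485
[0.5279 0.0504 0.2304] [-0.8012  0.3003 -0.2365] 21.525
cols [236, 237, 238, 239, 240, 241, 242, 243, 244, 245, 246, 247, 248, 249, 250, 251, 252, 253]
96  69/ 64  64/ 65  99/ 73 254/113 255/127 232/ 90 138/ 89 128/124 141/132 142/132 145/132 145/132 135/121  92/ 83 136/115 254/228 254/236 249/231
98 100/ 91  63/ 65  99/ 75 254/112 255/125 250/104 165/ 97 130/125 142/130 139/126 142/127 146/133 139/127  99/ 90 137/118 254/233 254/239 249/234
100  92/ 85  57/ 59  99/ 72 255/113 255/125 250/104 161/ 94 124/118 141/129 146/133 146/133 149/135 142/129  95/ 86 137/118 
[... 1691 characters left out ...]
/ 76 175/ 88 188/ 93 183/ 91 184/ 91 181/ 89 182/ 87 184/ 83 165/129 190/167 205/177 210/181 207/177 205/175
124  78/ 71  78/ 70  77/ 72  69/ 69 115/ 76 179/ 90 189/ 92 185/ 93 184/ 92 184/ 91 185/ 90 187/ 85 163/126 187/166 207/178 207/178 206/176 204/175
130  34/ 32  35/ 33  34/ 33  26/ 32  52/ 42 174/ 88 191/ 93 185/ 92 183/ 90 184/ 91 184/ 91 187/ 85 161/123 184/163 203/175 204/174 203/174 203/173
140  73/ 67  73/ 66  74/ 67  64/ 62  82/ 67 175/ 89 192/ 94 185/ 93 186/ 93 184/ 91 186/ 92 188/ 85 155/117 183/161 201/172 202/174 202/174 198/171
150  76/ 69  76/ 69  73/ 67  70/ 65  54/ 62 255/163 237/127 185/ 91 187/ 93 186/ 92 188/ 93 191/ 89 159/103 178/154 196/171 199/171 199/170 197/169
```

View pics/w8c.png

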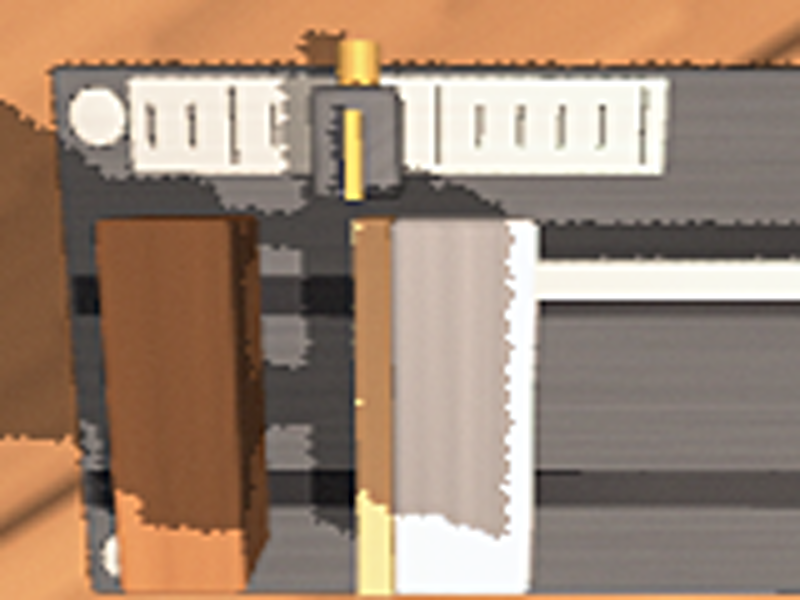

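```bash
python3 -m creep '[{"hand":0,"slide":[-0.018,0,0.03],"turn":0},{"hand":0,"slide":[0,0,0.04],"turn":0},{"hand":0,"slide":[0,0,0],"turn":0},{"hand":0,"slide":[0,0,0],"turn":0}]'
python3 look.py w9; python3 prof.py w9 248 266
```

```text
clock: 22.02
tool_pos: [0.538, 0.0661, 0.1614]
eef_rot: [-0.493, 0.87, -0.001, 0.001]
contact_force: [0.5, -0.0, -0.5]
opening: 0.006
fence_edge [256.8 119.7] 0.79 [0.5956 0.0302 0.064 ]
mark_tip [257.9 110. ] 0.73 [0.6018 0.0254 0.064 ]
gap net -0.0009057628653648923
[0.5384 0.0668 0.1617] [-0.4153  0.1499 -0.7173] 22.175
cols [248, 249, 250, 251, 252, 253, 254, 255, 256, 257, 258, 259, 260, 261, 262, 263, 264, 265]
96 143/130 148/134 151/136 106/ 97  76/ 70  76/ 72  63/ 70 158/ 88 255/121 255/128 255/123 206/131 136/134 147/136 150/135 148/134 145/131 146/132
98 140/128 141/126 142/128 149/134 104/ 95  72/ 68  63/ 69 161/ 90 255/122 255/127 255/125 206/131 134/132 143/132 143/130 146/131 151/136 156/142
100 138/125 143/129 145/132  95/ 87  69/ 63  76/ 72  63/ 69 159/ 89 255/121 255/128 255/124 204/127 132/129 146/135 152/137 151/138 149/136 155/140
102 138/124 142/127 144/131 151/138 105/ 96  73/ 68  61/ 69 160/ 90 255/121 255/126 255/124 206/133 138/139 148/138 152/139 152/137 154/138 150/136
104 138/125 145/130 147/131 148/134 155/138 103/ 95  59/ 64 157/ 86 255/120 255/127 255/1
[... 1430 characters left out ...]
/ 72  79/ 72  77/ 71  74/ 68  52/ 60 217/126 255/164 252/164 250/162 250/161 250/162 250/161 250/163 252/164
124  77/ 71  77/ 71  77/ 71  77/ 71  76/ 71  78/ 71  75/ 70  72/ 68  51/ 61 217/127 255/162 253/166 250/164 250/163 250/165 253/167 255/167 255/170
130  67/ 62  71/ 66  67/ 62  68/ 62  67/ 59  67/ 60  66/ 61  62/ 60  41/ 51 218/126 255/164 253/166 251/164 253/167 255/176 227/121 183/ 88 190/ 92
140  47/ 44  46/ 43  49/ 46  49/ 46  45/ 42  46/ 45  45/ 44  44/ 45  31/ 41 133/ 71 188/ 94 193/ 95 188/ 92 189/ 94 190/ 95 189/ 93 190/ 93 193/ 92
150  76/ 72  75/ 68  74/ 67  75/ 69  77/ 69  74/ 69  75/ 69  70/ 66  51/ 57 218/130 255/167 255/174 255/183 229/125 186/ 90 190/ 95 193/ 96 196/ 95
```

View pics/w9c.png

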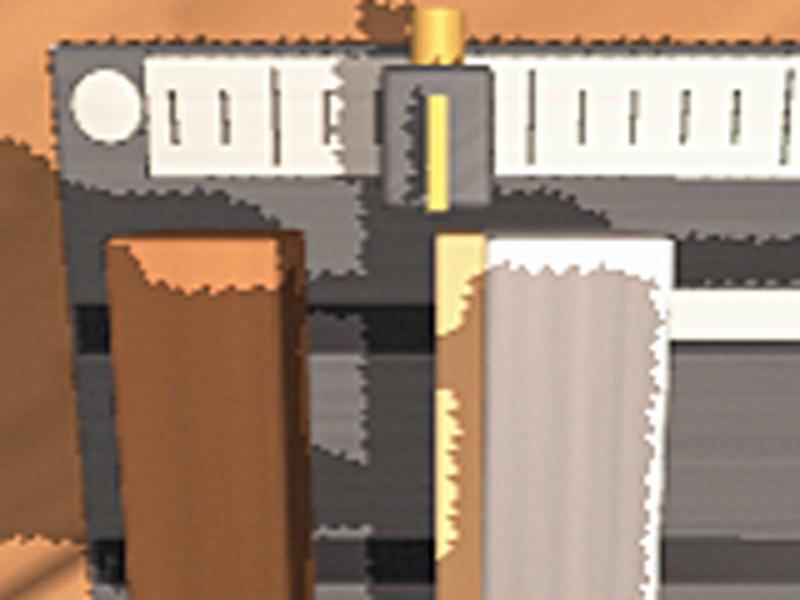

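```bash
python3 -m creep '[{"hand":0,"slide":[0,0,-0.05],"turn":0},{"hand":0,"slide":[0,0,-0.03],"turn":0},{"hand":0,"slide":[0,0,0],"turn":0},{"hand":0,"slide":[0,0,0],"turn":0}]'
python3 - <<'E'
from h import *
s=snapshot('scene');save(s,'end');st=get_state();print(st['tool_pos'],st['contact_force'],st['clock'])
s=snapshot('top')
for n in ('jar','socket'):
    r=pinpoint(n,s); print(n,r[0]['uv'] if r else None)
print(finish_job())
E
```

```text
clock: 22.68
tool_pos: [0.5371, 0.0676, 0.2401]
eef_rot: [-0.494, 0.87, 0.0, 0.0]
contact_force: [-0.3, 0.6, -1.0]
opening: 0.002
[0.53684442 0.06760585 0.23961155] [-0.28816109 -0.2880258  -0.14072157] 22.725
jar [340.0, 254.9]
socket [150.6, 220.9]
the job is handed in; nothing more can be done
None
```

View pics/end.png

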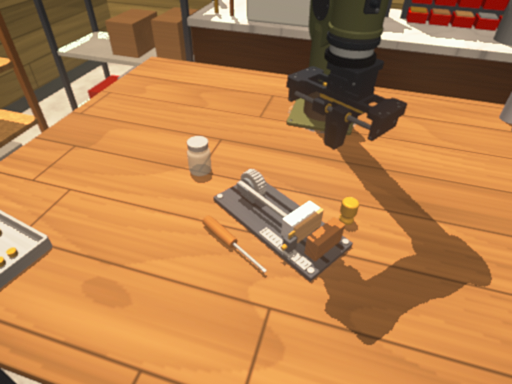

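I rolled the wheel forward with the closed fingertips in five full strokes and one 7 mm trim stroke. The fence moved about 23–25 mm (my estimate from the images). The largest tool force I read was 17.7 N; I read it only between moves. The job was handed in at about 23 s, and `finish_job` gave no verdict.

- **Fence position:** My last picture, taken from straight above the blade, puts the wooden face about 0.3 mm past the middle of the blade. The view before it gave about 0.4 mm past. Both are inside the 2 mm limit.
- **Disagreement:** The trained networks, which are noisier, put the gap at 1.2 mm short in one view and 0.9 mm past in the other. These are also inside the limit.
- **Other objects:** The jar and socket showed up within about 3 pixels (roughly 5 mm) of where they started. I checked the screwdriver and the pointer only by eye, and neither looks moved. The hand ended well clear, with its fingertips about 0.23 m above the bench and force readings near zero.

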